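Angle a bar past the clamp post into its nest and swing the clamp over it

ROBOT

A 6-joint arm with a two-finger parallel gripper is mounted at the origin on a cart in front of the work surface, level with it; the furniture and walls round the work are solid. World frame = base frame: x ahead of the robot, y to its left, z up, the work surface at z = 0. Lengths are in m, angles in rad, forces in N, time in s.
With the tool pointing down it reaches from about 0.35 to 0.975 m from the base axis. Payload 4.9 kg.
Tool frame: the origin (TCP) lies at the very end of the fingers, on their centre line; the grasp point (between the pads) lies 19 mm behind it; x points along the fingers, y is the direction in which the jaws open and shut, and the axes are right-handed (so a half turn about x gives the same grasp; the last joint's range is limited). The gripper opens to 85 mm and grips with 20 to 120 N. Pads are 22 mm wide; open, the fingers measure 114 mm over their backs; the gripper's body (76 mm by 85 mm) begins 54 mm behind the grasp point. The pads swing forward as they close: fully open they stand 13 mm farther back than shut.
Start: joints at [-1.422, 0.053, 1.613, -0, 1.476, -0.119], TCP at [0.165, -0.603, 0.231] pointing down, gripper open.
Joint ranges: [-3.01, 3.01], [-1.01, 2.22], [0.06, 2.58], [-1.02, 4.17], [0.09, 2.62], [-3.14, 3.14]. Speed limits (rad/s): [2.57, 2.57, 3.14, 3.14, 3.14, 3.14].

INTERFACE

Orientations are given as a unit quaternion [w, x, y, z].
In Python, from plant import manip gives the robot as it stands.
- The arm moves only by the tool play_rows, never from a script. Its argument "plan" is a list of rows, each a list of 5 numbers: the shift along the tool's x, y, z in mm, then the turn about the tool's x in rad, then the closure, from -1 (fully open) to 1 (shut). A call has 1 to 8 rows; each row is the pose to reach, as a shift and turn from the pose commanded when the call began, along the tool's axes at that moment; what a row does not reach only later rows make up. A row lasts 1/8 s, in which the tool goes at most 62.5 mm and 10.7 degrees, less where a joint would pass 70% of its speed; a pose out of reach is approached as far as the arm can. A call with a gripper value outside its range is refused whole. The fingers move at their own pace and stop on an object; the grip force is fixed at half the most. Time passes only in rows, so rows that repeat a pose let the fingers close. It gives the time, the measured TCP pose, the force and the opening at its end, in the units of the state.
- manip.state(): the state, without advancing time (a new reading comes with each control period).
- manip.grab_frame(name): name is "side" or "top"; returns a dict with "img" (480x640x3 uint8, red, green, blue), "range_z" (480x640 float32, m along the optical axis (not along the pixel's ray), 0 where there is no reading), "fx", "fy", "cx", "cy" (pixels), "origin" and "rotation" of the camera in the world. Camera axes: x right, y up, looking along -z (the intrinsics and any distortion apply to the point x, -y, -z); pixel columns grow to the right and rows downward; lengths in m; the calibration is good to about 2 mm. A picture is of the moment at which its call begins.
- manip.job_done(): hands the job in, once; it reports no verdict.
The state is a dict: "time": time; "joint_pos": joint angles; "joint_vel": joint speeds; "joint_efforts": joint torques, N m; "tool_pos": TCP position; "tool_rot": TCP orientation; "contact_force": force on the tool from outside, world axes, zero at the start; "ft_torque": the same for the moment, N m; "gripper_width": opening from 0.0 (shut) to 1.0 (fully open).
Only numpy, scipy, OpenCV 4.12 (cv2) and the standard library are available. Lean on these libraries where they do the work, as an engineer would, in place of code of your own. Each camera call takes 0.05 s, during which the arm holds its last target. There are 200 camera calls.

TASK

Load the loose square bar into the nest on the dark fixture plate by pushing it with the fingertips only: slide its right-hand end in behind the clamp post, then push the left-hand end in, until the bar lies flat on the plate and flush against the back rail between the two end stops. Then push the clamp arm round until its screw stands over the bar. Only push, never lift the bar, and leave the other loose things where they are.

Things in the scene. Friction and masses are not known exactly. Their poses are not given: they have to be found in the camera images.
- fixture_plate: blackened steel plate with a grid of screw holes, fixed, possibly turned a few degrees: 300 mm (x, away from the robot) x 480 mm (y, to the left) x 12 mm thick; origin at the centre of its underside, working face at z = +12 mm. It carries the nest: a back rail, two end stops and the clamp post; the front of the nest is open but for the post
- back_rail (a point): middle of the flat front face of the bright steel back rail, at plate x = +100 mm, y = -50 mm; the rail runs along the plate's y from -198 to +98 mm, 26 mm high above the working face
- left_stop (a point): middle of the inner face (plate x = +87.5 mm) of the left end stop, a steel block at plate y = +73 to +95 mm, 22 mm high, that reaches 25 mm out from the rail (plate x = +75 to +100 mm)
- right_stop (a point): middle of the inner face (plate x = +87.5 mm) of the right end stop, the same block at plate y = -173 to -195 mm; 246 mm between the two inner faces
- clamp_post (a point): foot of the round upright clamp post, on its axis and on the plate's working face: plate x = +51 mm, y = -105 mm. The post is fixed, 22 mm in diameter and 28 mm high, in front of the right half of the nest; 38 mm stay free between it and the back rail. On its top turns the clamp arm, with a nut above it (top 50 mm above the working face)
- nest_centre (a point): where the bar's centre is when it is flush against the rail and midway between the stops (plate x = +90, y = -50 mm, z = +22 mm)
- bar_mid (a point): centre of the loose straight square bar of bare aluminium, 20 x 20 x 230 mm, about 0.25 kg, that lies on the plate in front of the nest, askew; its y axis runs along its length to the left end, z up
- bar_left_end (a point): middle of the bar's left-hand end face, half-way up (115 mm from the bar's centre)
- bar_right_end (a point): middle of the bar's right-hand end face, half-way up; at the start it is the end nearer to the rail and lies to the left of the clamp post
- clamp_arm (a joint): angle of the clamp arm on the post (rad): 0 points right, along plate -y; growing turns it counter-clockwise seen from above; 1.57 points straight at the rail, across the nest; stops at 0 and 1.6. Stiff (0.05 N m), stays where left. 15 mm wide, its underside 29 mm above the working face, so the bar slides under it
- clamp_screw (a point): centre of the round knurled head of the clamp screw, which stands up at the arm's end, 39 mm from the post's axis: 20 mm in diameter, 15 mm high, reaching from 43 to 58 mm above the plate's working face; push it sideways to turn the arm. The screw's pad hangs 3.5 mm clear above a lying bar
- hex_key: loose black hex key, 29x83x6 mm, lying on the right front of the plate; leave it alone; origin under its centre
- flange_nut: loose dark flange nut, 24 mm across, 14 mm high, near the right edge of the plate; leave it alone; origin under its centre
- setup_block: loose grey steel block with holes, 51x76x25 mm, on the left back of the plate; leave it alone; origin under its centre
- height_setter: blue dial gauge block, 55x54x64 mm, on the bench to the right of the plate; leave it alone; origin under its centre
- v_block: dark V-block with clamp yoke, 104x62x76 mm, on the bench to the left of the plate; leave it alone; origin under its centre
- bar: the same bar: origin under its centre, on its underside, 10 mm below the entry above

How it is judged:
By the outcome, as a careful person would: the job done as asked, in the order asked, and still so for the second after the job is handed in, with the robot touching nothing.
It also fails if it takes over 72 s, if anything falls off the work surface, if the arm or the gripper's body presses on something with over 40 N, if the wrist force passes 120 N, or if a joint passes its speed limit or range.

## Working session

There is one attempt and no reset: what is moved stays moved. The work goes in short steps, Python scripts to look and compute and a tool call to move; the robot and the scene stay as the last step left them, time stands still between calls to the robot, and variables do not carry over. Pictures are saved under pics/ and viewed, about 8 in all and at most 12, crops included, and the job is handed in when it is done.

Besides the shell and the picture viewer there is one more tool, called as a command line: name --pt "numbers of a row" for each row, then --argument value for the rest. play_rows: Moves the arm, as the interface text tells. Its arguments: {"type":"object","properties":{"plan":{"type":"array"}},"required":["plan"]}

```bash
ls; mkdir -p pics; cat > h.py <<'E'
import numpy as np, cv2
from plant import manip
def grab(n):
    f=manip.grab_frame(n); f['origin']=np.array(f['origin']); f['rotation']=np.array(f['rotation']); return f
def world(f):
    v,u=np.mgrid[:480,:640]; z=f['range_z']
    p=np.stack([(u-f['cx'])/f['fx']*z,-(v-f['cy'])/f['fy']*z,-z],-1)
    return p@f['rotation'].T+f['origin']
def proj(f,P):
    q=(np.atleast_2d(P)-f['origin'])@f['rotation']
    return np.c_[f['cx']+f['fx']*q[:,0]/-q[:,2], f['cy']-f['fy']*q[:,1]/-q[:,2]]
E
python3 - <<'E'
from h import *
for n in('top','side'):
    f=grab(n); cv2.imwrite(f'pics/{n}0.png',f['img'][:,:,::-1]); np.savez(f'{n}0.npz',**f)
    print(n,f.keys(),f['origin'],f['rotation'].round(3).tolist(),f['fx'],f['cx'],f['cy'])
s=manip.state(); print({k:np.round(v,3) for k,v in s.items()})
E
```

```text
pics
top dict_keys(['img', 'range_z', 'fx', 'fy', 'cx', 'cy', 'origin', 'rotation']) [0.29823184 0.00452701 1.31269594] [0.707, 0.077, -0.08, -0.698] 488.5540836093223 318.74389517674445 229.31405427436925
side dict_keys(['img', 'range_z', 'fx', 'fy', 'cx', 'cy', 'origin', 'rotation']) [ 0.59602012 -1.00861697  0.94345187] [0.908, 0.419, -0.0, 0.019] 529.9725500563749 314.31939022002047 237.00930291656138
{'time': np.float64(0.1), 'joint_pos': array([-1.422,  0.053,  1.614,  0.   ,  1.476, -0.119]), 'joint_vel': array([-0.001, -0.003, -0.003, -0.001, -0.001, -0.   ]), 'joint_efforts': array([ 1.0000e-03, -3.9490e+01, -3.7136e+01, -0.0000e+00,  4.0000e-03,
       -0.0000e+00]), 'tool_pos': array([ 0.165, -0.602,  0.23 ]), 'tool_rot': array([-0.094, -0.701, -0.095,  0.701]), 'contact_force': array([-0.026, -0.056, -0.5  ]), 'ft_torque': array([-0.022,  0.008,  0.026]), 'gripper_width': np.float64(0.998)}
```

```bash
python3 - <<'E'
s=open('h.py').read()
s=s.replace("f['rotation']=np.array(f['rotation'])","f['rotation']=Q(f['rotation'])").replace("def grab","from scipy.spatial.transform import Rotation as R\ndef Q(q): return R.from_quat(np.roll(q,-1)).as_matrix()\ndef grab",1)
open('h.py','w').write(s)
E
python3 - <<'E'
from h import *
f=dict(np.load('top0.npz')); f['rotation']=Q(f['rotation'].ravel()) if f['rotation'].size==4 else f['rotation']
im=cv2.imread('pics/top0.png'); cv2.imwrite('pics/top0b.png',im)
W=world(f)
for u,v in((320,240),(100,100),(500,300)): print(u,v,W[v,u].round(3))
m=(abs(W[...,2]-.012)<.004)&(W[...,0]>.3); print(m.sum())
E
```

```text
320 240 [ 0.564 -0.003  0.013]
100 100 [0.873 0.548 0.199]
500 300 [ 0.41  -0.487 -0.005]
16399
```

View pics/top0.png

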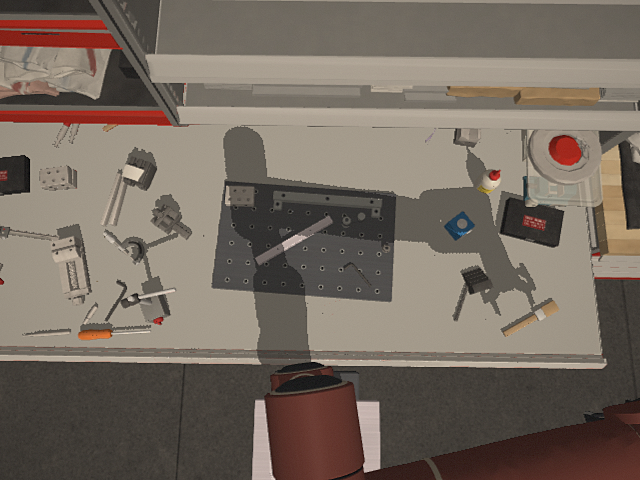

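View pics/side0.png

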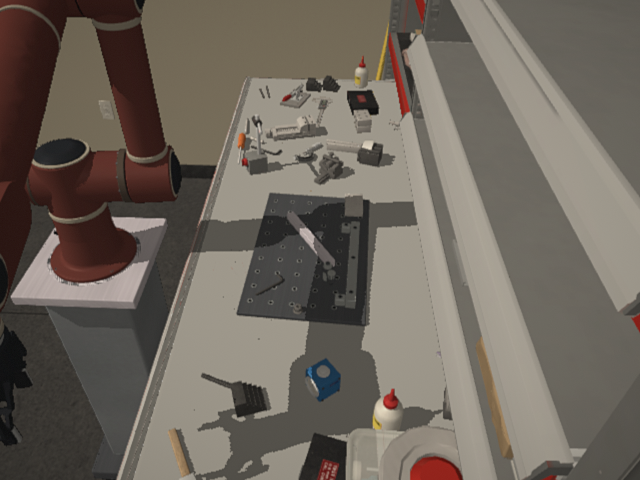

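Top view: the plate spans about (213–395, 180–300), the rail lies at (275–382, 195–210), the bar runs from (258,260) to (331,219), the post is at (345,221), and the nut is at (362,217). Next I'll fit these with depth.

```bash
python3 - <<'E'
from h import *
f=dict(np.load('top0.npz')); f['rotation']=Q(f['rotation']) if f['rotation'].size==4 else f['rotation']
W=world(f); im=f['img'].astype(int); Z=W[...,2]
roi=np.zeros((480,640),bool); roi[170:310,205:405]=1
# bench height
b=roi&(im.mean(-1)>150); print('bench z?',np.median(Z[b]))
g=im.mean(-1)
pl=roi&(Z>.006)&(Z<.05)
n,l,st,c=cv2.connectedComponentsWithStats(pl.astype(np.uint8)); k=1+np.argmax(st[1:,4]); 
pts=W[l==k][:,:2].astype(np.float32); r=cv2.minAreaRect(pts); print('plate',r, st[k])
print('hist', np.histogram(Z[pl],bins=np.arange(.0,.08,.004)))
np.set_printoptions(linewidth=200)
for nm,(a,b2,cc,d) in dict(bar=(210,270,250,335),rail=(188,215,270,385),block=(180,210,222,260)).items():
    s=np.zeros_like(roi); s[a:b2,cc:d]=1
    s&=(Z>.024)&(Z<.06)
    n,l,st,c=cv2.connectedComponentsWithStats(s.astype(np.uint8)); 
    for k in range(1,n):
        if st[k,4]>20:
            p=W[l==k]; print(nm,st[k],np.median(p[:,2]).round(4),cv2.minAreaRect(p[:,:2].astype(np.float32)))
# shelf extents over x
for v in(5,30,60,75,90,100,110,120,125): print(v,W[v,320].round(3))
cv2.imwrite('pics/crop0.png',cv2.resize(f['img'][170:310,200:410,::-1],None,fx=3.8,fy=3.8,interpolation=cv2.INTER_CUBIC))
E
```

```text
bench z? 0.00030736036160539104
plate ((0.5667093396186829, 0.036690741777420044), (0.4826938509941101, 0.30456113815307617), 86.39483642578125) [  211   181   185   121 18699]
hist (array([   0,  821, 6476, 7551, 1380,  143,  152,  373,  674,  878,  337,
         22,    9,    0,    0,    0,    0,    0,    0]), array([0.   , 0.004, 0.008, 0.012, 0.016, 0.02 , 0.024, 0.028, 0.032,
       0.036, 0.04 , 0.044, 0.048, 0.052, 0.056, 0.06 , 0.064, 0.068,
       0.072, 0.076]))
bar [255 216  78  49 675] 0.0321 ((0.5606588125228882, 0.06838452816009521), (0.021547634154558182, 0.22971132397651672), 31.260520935058594)
rail [ 273  191  109   24 1182] 0.0375 ((0.6626856327056885, -0.01898902654647827), (0.2955321967601776, 0.04902142658829689), 87.21308898925781)
block [225 186  29  20 530] 0.0375 ((0.6807544231414795, 0.21963760256767273), (0.07677720487117767, 0.05286749452352524), 89.50006866455078)
5 [0.951 0.006 0.461]
30 [0.894 0.005 0.461]
60 [0.821 0.004 0.472]
75 [0.802 0.004 0.451]
90 [0.879 0.003 0.252]
100 [0.856 0.003 0.247]
110 [0.823 0.003 0.262]
120 [0.804 0.002 0.247]
125 [0.798 0.002 0.234]
```

View pics/crop0.png

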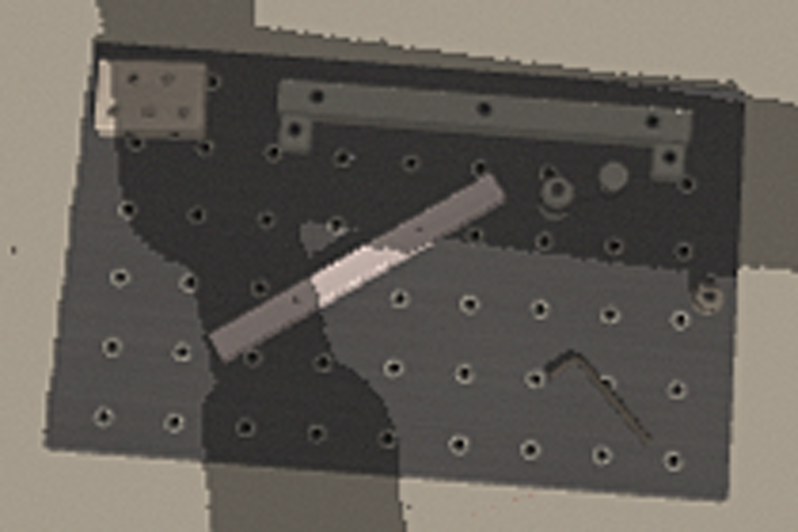

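Crop: the plate, rail with its stops, bar, post (nut at crop 557,190), screw head (613,177), hex key and nut are all clear. The depth fits agree with the given sizes, so next I'll refine the yaw and write a move helper.

```bash
cat >> h.py <<'E'
def rect(W,box,lo,hi):
    a,b,c,d=box; Z=W[...,2]; s=np.zeros(Z.shape,np.uint8); s[a:b,c:d]=1; s&=((Z>lo)&(Z<hi)).astype(np.uint8)
    n,l,st,_=cv2.connectedComponentsWithStats(s); k=1+np.argmax(st[1:,4]); return W[l==k]
def pca(p):
    c=p[:,:2].mean(0); w,v=np.linalg.eigh(np.cov(p[:,:2].T)); d=v[:,1]*np.sign(v[1,1]); return c,d,np.degrees(np.arctan2(d[1],d[0]))
import json,os
if os.path.exists('plate.json'): P0,YAW=json.load(open('plate.json')); P0=np.array(P0)
def RP(): return R.from_euler('z',YAW,degrees=True).as_matrix()[:2,:2]
def p2w(p): return P0+RP()@(np.array(p)/1000)
def w2p(w): return (RP().T@(np.array(w)[:2]-P0))*1000
def rows(tx,ty,z,ang=None):
    """deltas to plate (tx,ty) mm, world z m, tool z axis at plate angle ang deg (0=+x) or the opposite"""
    s=manip.state(); M=Q(s['tool_rot']); t=np.r_[p2w((tx,ty)),z]
    d=M.T@(t-s['tool_pos'])*1000; zz=M[:,2]; cur=np.degrees(np.arctan2(zz[1],zz[0]))-YAW
    turn=0
    if ang is not None:
        turn=-((ang-cur+90)%180-90)
    print('shift',d.round(1),'turn rad',round(np.radians(turn),3),'| tool plate',w2p(s['tool_pos']).round(1),s['tool_pos'].round(4),'zang',round((cur+180)%360-180,1),'F',np.round(s['contact_force'],1),'t',round(float(s['time']),2),'q6',round(s['joint_pos'][5],2),'w',s['gripper_width'])
E
python3 - <<'E'
import h; from h import *
f=dict(np.load('top0.npz')); f['rotation']=Q(f['rotation']) if f['rotation'].size==4 else f['rotation']
W=world(f)
r=rect(W,(188,215,270,385),.028,.06); c,d,a=pca(r); print('rail',c,a)
t=r[r[:,2]>.034]; print('railtop',pca(t)); yaw=a-90
b=rect(W,(210,270,250,335),.027,.04); print('bar',pca(b))
pl=W[180:302,211:396].reshape(-1,3); pl=pl[(pl[:,2]>.006)&(pl[:,2]<.05)][:,:2].astype(np.float32)
rc=cv2.minAreaRect(pl); print(rc)
Rm=R.from_euler('z',yaw,degrees=True).as_matrix()[:2,:2]
# extents in the rail-yaw frame
q=(pl-np.array(rc[0]))@Rm*1000; print('plate ext',np.percentile(q,[.3,99.7],axis=0))
q=(r[:,:2]-np.array(rc[0]))@Rm*1000; print('rail ext',np.percentile(q,[.5,99.5],axis=0))
mid=q[(abs(q[:,1]+50)<90)]; print('rail front pct',np.percentile(mid[:,0],[1,5,50,95,99]), r[:,2].mean())
json.dump([[float(x) for x in rc[0]],float(yaw)],open('plate.json','w')); 
h.P0=np.array(rc[0]); h.YAW=yaw
c,d,a=pca(b); print('bar plate c',w2p(c),'ang',a-90-yaw,'ends',w2p(c+.115*d),w2p(c-.115*d))
cl=rect(W,(195,235,335,375),.03,.08); print('clamp',w2p(cl.mean(0)),cl[:,2].max(),len(cl))
hh=W[205:230,355:372].reshape(-1,3); hh=hh[hh[:,2]>.06]; print('screw',w2p(hh.mean(0)),len(hh))
rows(-90,150,.15,-55.6)
E
```

```text
rail [ 0.66976757 -0.01728091] 86.6959279427183
railtop (array([ 0.67115118, -0.01999095]), array([0.06445348, 0.99792071]), np.float64(86.30452589788213))
bar (array([0.55871665, 0.07034835]), array([-0.52109864,  0.85349646]), np.float64(121.40597526698646))
((0.5661548972129822, 0.042120859026908875), (0.33434224128723145, 0.5067461729049683), 0.6609383821487427)
plate ext [[-150.54992143 -242.85598699]
 [ 148.14137475  233.57798727]]
rail ext [[  76.14641461 -202.2541775 ]
 [ 123.07963491   91.0144688 ]]
rail front pct [ 97.66786853  98.6530228  109.27498897 121.10914176 122.86192456] 0.037489713205109805
bar plate c [-9.0527724  27.75186596] ang 34.71004732426816 ends [-74.53649617 122.28694898] [ 56.43095137 -66.78321706]
clamp [ 107.78141492 -133.63364812] 0.04494683297306601 387
screw [  47.10353572 -143.55367761] 52
shift [  81.6 -686.  -519.7] turn rad 1.296 | tool plate [-363.1 -666.3] [ 0.1653 -0.6021  0.2302] zang -161.4 F [-0.  -0.1 -0.5] t 0.1 q6 -0.12 w 0.99794679467001
```

```bash
sed -i "s/turn=-((ang-cur+90)%180-90)/turn=-((ang-cur+180)%360-180)/" h.py
python3 - <<'E'
import h; from h import *
h.P0=h.P0+RP()@np.array([-.001,-.005]); json.dump([h.P0.tolist(),YAW],open('plate.json','w')); print(h.P0,YAW)
rows(-150,-250,.2,-55); rows(-90,150,.12,-55)
E
```

```text
[0.56486838 0.03718681] -3.304072057281701
shift [  30.9 -321.8 -332.4] turn rad -1.856 | tool plate [-362.1 -661.3] [ 0.1653 -0.6021  0.2302] zang -161.4 F [-0.  -0.1 -0.5] t 0.1 q6 -0.12 w 0.99794679467001
shift [ 111.6 -681.5 -517.2] turn rad -1.856 | tool plate [-362.1 -661.3] [ 0.1653 -0.6021  0.2302] zang -161.4 F [-0.  -0.1 -0.5] t 0.1 q6 -0.12 w 0.99794679467001
```

play_rows --pt "10 -45 -45 -0.15 1" --pt "10 -90 -90 -0.3 1" --pt "15 -135 -135 -0.45 1" --pt "20 -180 -180 -0.6 1" --pt "25 -225 -230 -0.75 1" --pt "30 -270 -280 -0.9 1" --pt "35 -320 -325 -1.05 1" --pt "40 -365 -345 -1.2 1"

```text
time: 1.1
tool_pos: [0.4005, -0.1639, 0.1916]
tool_rot: [0.475, 0.524, 0.475, -0.524]
contact_force: [1.5, -0.3, 0.1]
gripper_width: 0.002
```

```bash
python3 - <<'E'
from h import *
rows(-90,150,.10,-55)
E
```

```text
shift [  91.7   47.9 -362.5] turn rad -0.651 | tool plate [-152.5 -210.3] [ 0.4005 -0.1639  0.1916] zang -92.3 F [ 1.5 -0.3  0.1] t 1.1 q6 -0.46 w 0.0023286809161252946
```

play_rows --pt "0 7 -55 -0.1 1" --pt "0 14 -110 -0.2 1" --pt "10 21 -165 -0.3 1" --pt "30 28 -220 -0.4 1" --pt "50 35 -275 -0.5 1" --pt "70 42 -325 -0.6 1" --pt "90 48 -362 -0.65 1" --pt "90 48 -362 -0.65 1"

```text
time: 2.1
tool_pos: [0.4831, 0.1908, 0.0993]
tool_rot: [0.616, 0.344, 0.618, -0.346]
contact_force: [-0.1, -0.7, -0.2]
gripper_width: 0.003
```

```bash
python3 - <<'E'
from h import *
rows(-90,150,.019,-55)
for n in ('side','top'):
    f=grab(n); np.savez(n+'1.npz',**f)
    if n=='side': cv2.imwrite('pics/side1.png',cv2.resize(f['img'][170:340,200:400,::-1],None,fx=3.4,fy=3.4,interpolation=cv2.INTER_CUBIC))
E
```

```text
shift [80.3  1.5 -0.7] turn rad -0.003 | tool plate [-90.4 148.7] [0.4831 0.1908 0.0993] zang -55.2 F [-0.1 -0.7 -0.2] t 2.1 q6 -0.32 w 0.002892729099089661
```

View pics/side1.png

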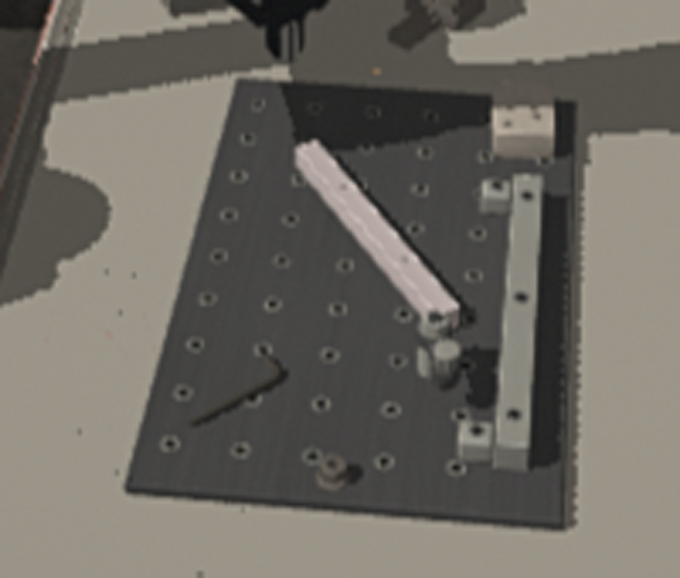

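The side crop shows the closed tip (290,40) just beyond the bar's left end (308,148), with nothing disturbed. I'll lower it behind the end face.

play_rows --pt "30 1.5 0 0 1" --pt "60 1.5 0 0 1" --pt "76 1.5 0 0 1" --pt "81 1.5 0 0 1" --pt "81 1.5 6 0 1" --pt "81 1.5 12 0 1" --pt "81 1.5 17 0 1" --pt "81 1.5 22 0 1"

```text
time: 3.2
tool_pos: [0.4981, 0.1714, 0.0216]
tool_rot: [0.616, 0.347, 0.616, -0.346]
contact_force: [-1.8, 1.9, 1.0]
gripper_width: 0.001
```

```bash
cat >> h.py <<'E'
def bar(n='side',save=None):
    """bar from camera n: points at bar-top height in front of rail, masked to bright (aluminium) colour"""
    f=grab(n); W=world(f); im=f['img'].astype(int)
    P=((W[...,:2]-P0)@RP())*1000; Z=W[...,2]
    m=(abs(Z-.032)<.004)&(P[...,0]<99)&(P[...,0]>-140)&(abs(P[...,1])<200)
    if save: cv2.imwrite(save,cv2.resize(f['img'][170:340,200:400,::-1] if n=='side' else f['img'][170:310,200:410,::-1],None,fx=3.4,fy=3.4,interpolation=cv2.INTER_CUBIC))
    k,l,st,_=cv2.connectedComponentsWithStats(m.astype(np.uint8)); k=1+np.argmax(st[1:,4])
    r=cv2.minAreaRect(P[l==k].astype(np.float32)); b=cv2.boxPoints(r); c=np.array(r[0])
    e=sorted([(b[i]+b[(i+1)%4])/2 for i in range(4)],key=lambda q:-np.linalg.norm(q-c))[:2]; e.sort(key=lambda q:q[1])
    d=e[1]-e[0]; print(n,'bar c',c.round(1),'size',np.round(r[1],1),'right',e[0].round(1),'left',e[1].round(1),'phi',np.degrees(np.arctan2(-d[0],d[1])).round(1),st[k,4])
E
python3 - <<'E'
from h import *
rows(-90,150,.018,-55)
bar('side'); bar('top')
E
```

```text
shift [  3.6  -1.5 -25.2] turn rad -0.006 | tool plate [-74.4 130.1] [0.4981 0.1714 0.0216] zang -55.4 F [-1.8  1.9  1. ] t 3.2 q6 -0.36 w 0.0013724207729249288
side bar c [-6.4 30.6] size [ 26.7 247.5] right [ 64.3 -71.1] left [-77.  132.2] phi 34.8 420
top bar c [ 4.6 14.8] size [ 21.  201.1] right [ 61.6 -68.1] left [-52.4  97.6] phi 34.5 479
```

play_rows --pt "1 0 6 0 1" --pt "2 0 12 0 1" --pt "2 0 18 0 1" --pt "2 0 24 0 1" --pt "2 0 30 0 1" --pt "2 0 36 0 1" --pt "2 0 40 0 1" --pt "2 0 42 0 1"

```text
time: 4.3
tool_pos: [0.5194, 0.1351, 0.0188]
tool_rot: [0.616, 0.346, 0.616, -0.347]
contact_force: [-0.2, 0.6, -0.8]
gripper_width: 0.001
```

```bash
python3 - <<'E'
from h import *
rows(-90,150,.018,-55)
bar('side','pics/side2.png'); bar('top','pics/top2.png')
E
```

```text
shift [  0.8  -0.9 -67.3] turn rad -0.006 | tool plate [-51.   95.1] [0.5194 0.1351 0.0188] zang -55.4 F [-0.2  0.6 -0.8] t 4.3 q6 -0.43 w 0.0012768822658752925
side bar c [14.5 -7. ] size [ 28.3 245.9] right [  81.8 -109.9] left [-52.7  95.9] phi 33.2 436
top bar c [ 29.6 -22.8] size [ 21.5 194.2] right [  84.4 -103. ] left [-25.2  57.3] phi 34.4 453
```

View pics/top2.png

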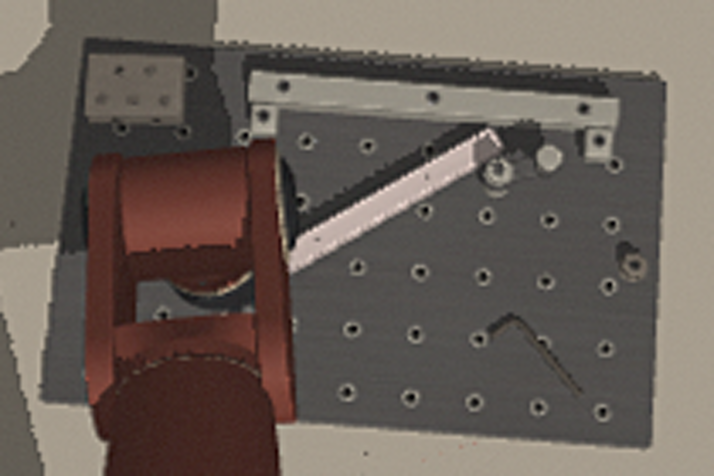

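Top view: the bar's right end (crop 488,140) is between the rail and the clamp post (497,170), with the left end under the gripper. Next I'll swing the left end in from the front side.

```bash
python3 - <<'E'
from h import *
rows(-60,105,.06,15); rows(-64,48,.06,15);rows(-64,48,.0175,15)
E
```

```text
shift [-41.   -1.9 -13.3] turn rad -1.228 | tool plate [-50.8  95.1] [0.5196 0.1351 0.019 ] zang -55.4 F [-0.2 -0.1  0.1] t 4.4 q6 -0.43 w -0.0048142168522525355
shift [-41.  -37.6  31.3] turn rad -1.228 | tool plate [-50.8  95.1] [0.5196 0.1351 0.019 ] zang -55.4 F [-0.2 -0.1  0.1] t 4.4 q6 -0.43 w -0.0048142168522525355
shift [  1.5 -37.6  31.3] turn rad -1.228 | tool plate [-50.8  95.1] [0.5196 0.1351 0.019 ] zang -55.4 F [-0.2 -0.1  0.1] t 4.4 q6 -0.43 w -0.0048142168522525355
```

play_rows --pt "0 0 -8 0 1" --pt "-30 0 -10 -0.05 1" --pt "-48 -10 -5 -0.23 1" --pt "-48 -20 10 -0.41 1" --pt "-48 -38 31 -0.59 1" --pt "-48 -38 31 -0.77 1" --pt "-48 -38 31 -0.95 1" --pt "-48 -38 31 -1.13 1"

```text
time: 5.4
tool_pos: [0.5029, 0.0895, 0.0671]
tool_rot: [0.706, -0.04, 0.706, 0.04]
contact_force: [1.2, -0.6, -0.4]
gripper_width: 0.0
```

```bash
python3 - <<'E'
from h import *
rows(-64,48,.0175,15); rows(-10,90,.0175,15); bar('top')
E
```

```text
shift [49.6 -0.8  0.7] turn rad -0.092 | tool plate [-64.9  48.7] [0.5029 0.0895 0.0671] zang 9.7 F [ 1.2 -0.6 -0.4] t 5.4 q6 -1.65 w 5.554994096706165e-05
shift [49.6 31.4 61.1] turn rad -0.092 | tool plate [-64.9  48.7] [0.5029 0.0895 0.0671] zang 9.7 F [ 1.2 -0.6 -0.4] t 5.4 q6 -1.65 w 5.554994096706165e-05
top bar c [ 49.8 -52.3] size [ 20.3 123.8] right [  84.8 -103.4] left [14.8 -1.2] phi 34.4 283
```

play_rows --pt "25 -1 0 -0.05 1" --pt "42 -1 0 -0.09 1" --pt "49 -1 0 -0.09 1" --pt "49 3 8 -0.09 1" --pt "49 7 16 -0.09 1" --pt "49 11 24 -0.09 1" --pt "49 15 31 -0.09 1" --pt "49 19 38 -0.09 1"

```text
time: 6.45
tool_pos: [0.5395, 0.1124, 0.0182]
tool_rot: [0.704, -0.069, 0.704, 0.069]
contact_force: [-1.1, -0.2, 0.8]
gripper_width: -0.002
```

```bash
python3 - <<'E'
from h import *
rows(-10,90,.0175,15); bar('side'); bar('top')
E
```

```text
shift [ 0.7 10.9 23.1] turn rad -0.008 | tool plate [-29.6  73.6] [0.5395 0.1124 0.0182] zang 14.5 F [-1.1 -0.2  0.8] t 6.45 q6 -1.7 w -0.001585926397229547
side bar c [ 20.1 -11. ] size [ 42.4 226.7] right [  67.3 -114. ] left [-27.   92.1] phi 24.6 373
top bar c [ 45.8 -41.4] size [ 21.2 142. ] right [  73.8 -106.7] left [17.8 23.9] phi 23.2 319
```

play_rows --pt "0 -4 -9 0 1" --pt "-30 -4 -12 0.15 1" --pt "-48 0 -12 0.33 1" --pt "-48 25 -5 0.51 1" --pt "-48 50 12 0.69 1" --pt "-48 50 15 0.87 1" --pt "-48 50 15 1.05 1" --pt "-48 50 15 1.23 1"

```text
time: 7.55
tool_pos: [0.543, 0.1636, 0.0656]
tool_rot: [0.613, 0.351, 0.614, -0.351]
contact_force: [0.5, 0.0, -0.7]
gripper_width: -0.003
```

```bash
python3 - <<'E'
from h import *
rows(-26,126,.0175,-67); bar('top'); bar('side')
E
```

```text
shift [48.1  3.2  0.9] turn rad 0.187 | tool plate [-29.1 125. ] [0.543  0.1636 0.0656] zang -56.3 F [ 0.5  0.  -0.7] t 7.55 q6 -0.37 w -0.002954287846897584
top bar c [30.9 -8.1] size [ 21.6 215.9] right [  74.1 -107.1] left [-12.4  90.8] phi 23.6 514
side bar c [29.  -5.4] size [ 21.3 232.1] right [  75.6 -111.7] left [-17.7 100.9] phi 23.7 372
```

play_rows --pt "20 3 0 0.1 1" --pt "40 3 0 0.18 1" --pt "48 3 0 0.18 1"

```text
time: 8.02
tool_pos: [0.545, 0.1651, 0.0165]
tool_rot: [0.581, 0.402, 0.582, -0.403]
contact_force: [0.1, -0.3, -0.9]
gripper_width: 0.003
```

play_rows --pt "0 0 7 0 1" --pt "0 0 14 0 1" --pt "0 0 20 0 1" --pt "0 0 26 0 1" --pt "0 0 32 0 1" --pt "0 0 38 0 1" --pt "0 0 43 0 1" --pt "0 0 47 0 1"

```text
time: 9.02
tool_pos: [0.5629, 0.1213, 0.0179]
tool_rot: [0.581, 0.403, 0.581, -0.403]
contact_force: [-1.1, 2.2, 2.1]
gripper_width: -0.004
```

```bash
python3 - <<'E'
from h import *
rows(-26,126,.0175,-67); bar('top'); bar('side')
E
```

```text
shift [  0.4  -0.6 -46.3] turn rad 0.013 | tool plate [-6.8 83.8] [0.5629 0.1213 0.0179] zang -66.2 F [-1.1  2.2  2.1] t 9.03 q6 -0.27 w -0.004476244450243861
top bar c [ 48.  -47.6] size [ 23.3 194.2] right [  88.7 -135.8] left [ 7.4 40.6] phi 24.8 449
side bar c [ 40.6 -28.3] size [ 26.  248.3] right [  90.4 -142. ] left [-9.2 85.4] phi 23.7 406
```

```bash
python3 - <<'E'
from h import *
rows(-22,38,.066,12)
E
```

```text
shift [-48.2 -32.3  35.5] turn rad -1.366 | tool plate [-6.8 83.4] [0.5629 0.1209 0.0178] zang -66.3 F [-0.2  0.6 -0.8] t 9.12 q6 -0.27 w 0.0008190461609674321
```

play_rows --pt "0 0 -8 0 1" --pt "-30 0 -10 -0.15 1" --pt "-48 -8 -5 -0.33 1" --pt "-48 -20 15 -0.51 1" --pt "-48 -33 35 -0.69 1" --pt "-48 -33 35 -0.87 1" --pt "-48 -33 35 -1.05 1" --pt "-48 -33 35 -1.23 1"

```text
time: 10.12
tool_pos: [0.5437, 0.0775, 0.0657]
tool_rot: [0.707, -0.008, 0.707, 0.008]
contact_force: [0.3, 0.6, 0.1]
gripper_width: 0.002
```

```bash
python3 - <<'E'
from h import *
rows(-22,38,.0175,12); rows(18,51,.0175,12); bar('top'); bar('side')
E
```

```text
shift [48.2 -1.1  1.4] turn rad -0.129 | tool plate [-23.4  39. ] [0.5437 0.0775 0.0657] zang 4.6 F [0.3 0.6 0.1] t 10.12 q6 -1.59 w 0.002395275931936498
shift [48.1  8.7 42.3] turn rad -0.129 | tool plate [-23.4  39. ] [0.5437 0.0775 0.0657] zang 4.6 F [0.3 0.6 0.1] t 10.12 q6 -1.59 w 0.002395275931936498
top bar c [ 59.9 -74.8] size [ 21.1 136. ] right [  87.4 -137. ] left [ 32.4 -12.6] phi 23.8 300
side bar c [ 41.8 -36.6] size [ 22.3 235.1] right [  89.4 -144. ] left [-5.9 70.9] phi 23.9 382
```

play_rows --pt "25 -1 1 -0.07 1" --pt "42 -1 1 -0.13 1" --pt "48 -1 1 -0.13 1" --pt "48 1 8 -0.13 1" --pt "48 3 16 -0.13 1" --pt "48 5 24 -0.13 1" --pt "48 7 31 -0.13 1" --pt "48 9 38 -0.13 1"

```text
time: 11.22
tool_pos: [0.5827, 0.087, 0.0182]
tool_rot: [0.705, -0.052, 0.705, 0.052]
contact_force: [-0.9, -0.8, -0.2]
gripper_width: -0.002
```

```bash
python3 - <<'E'
from h import *
rows(18,51,.0175,12); bar('top'); bar('side')
E
```

```text
shift [ 0.7 -0.4  3.1] turn rad -0.006 | tool plate [14.9 50.7] [0.5827 0.087  0.0182] zang 11.7 F [-0.9 -0.8 -0.2] t 11.22 q6 -1.69 w -0.002253729808718397
top bar c [ 64.  -73.4] size [ 22.3 138.4] right [  78.9 -141. ] left [49.1 -5.8] phi 12.4 293
side bar c [ 45.8 -35.7] size [ 41.4 228.2] right [  70.9 -147. ] left [20.8 75.7] phi 12.7 384
```

```bash
python3 - <<'E'
from h import *
rows(24,107,.066,-78)
E
```

```text
shift [-47.7  53.3  20. ] turn rad 1.565 | tool plate [15.3 50.8] [0.5831 0.087  0.0183] zang 11.7 F [0.3 0.  0.1] t 11.32 q6 -1.7 w -0.004637186621521148
```

play_rows --pt "0 -2 -8 0 1" --pt "-30 -2 -11 0.15 1" --pt "-48 5 -10 0.33 1" --pt "-48 30 0 0.51 1" --pt "-48 54 20 0.69 1" --pt "-48 54 20 0.87 1" --pt "-48 54 20 1.05 1" --pt "-48 54 20 1.23 1"

```text
time: 12.32
tool_pos: [0.5931, 0.143, 0.0656]
tool_rot: [0.605, 0.366, 0.605, -0.367]
contact_force: [-0.2, -0.3, 0.1]
gripper_width: 0.001
```

```bash
python3 - <<'E'
from h import *
bar('top'); bar('side'); rows(24,107,.0175,-78);
E
```

```text
top bar c [ 56.4 -37. ] size [ 21.7 213.5] right [  79.4 -141.3] left [33.5 67.3] phi 12.4 484
side bar c [ 55.7 -33. ] size [ 20.2 231.6] right [  81.5 -145.9] left [29.9 79.9] phi 12.9 381
shift [48.2  1.5  1.1] turn rad 0.335 | tool plate [ 22.2 107.2] [0.5932 0.1429 0.0657] zang -58.8 F [-0.4  0.6  0.4] t 12.43 q6 -0.37 w -0.001009041406837797
```

play_rows --pt "15 1.5 1 0.17 1" --pt "35 1.5 1 0.33 1" --pt "46 1.5 1 0.33 1" --pt "48 1.5 1 0.33 1"

```text
time: 12.92
tool_pos: [0.5948, 0.1428, 0.0169]
tool_rot: [0.538, 0.458, 0.539, -0.459]
contact_force: [1.2, -0.3, 0.8]
gripper_width: -0.003
```

play_rows --pt "0 0 6 0 1" --pt "0 0 11 0 1" --pt "0 0 16 0 1" --pt "0 0 21 0 1" --pt "0 0 25 0 1" --pt "0 0 29 0 1" --pt "0 0 32 0 1" --pt "0 0 32 0 1"

```text
time: 13.92
tool_pos: [0.6006, 0.1109, 0.0178]
tool_rot: [0.538, 0.459, 0.538, -0.459]
contact_force: [0.8, 0.7, 0.7]
gripper_width: 0.001
```

```bash
python3 - <<'E'
from h import *
bar('top','pics/top3.png'); bar('side'); rows(0,40,.066,5);
E
```

```text
top bar c [ 62.6 -64.6] size [ 21.5 192.6] right [  84.7 -158.4] left [40.6 29.1] phi 13.3 425
side bar c [ 58.1 -47.8] size [ 24.6 241.3] right [  83.  -165.8] left [33.3 70.3] phi 11.9 427
shift [-48.4 -38.1  28.3] turn rad -1.443 | tool plate [31.2 75.7] [0.6004 0.111  0.0175] zang -77.7 F [ 0.2 -0.4 -0. ] t 14.03 q6 -0.1 w 0.00239583870226441
```

View pics/top3.png

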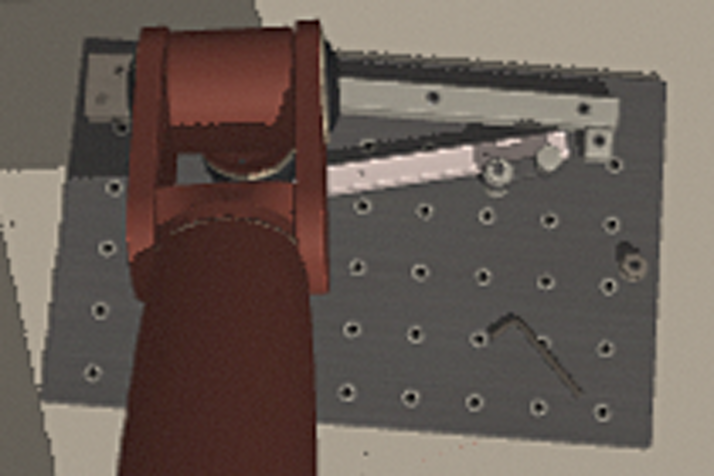

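Top view: the right end is now behind the post and screw, next to the right stop (crop 570,140). Next I'll swing the left end in from the front.

play_rows --pt "0 0 -8 0 1" --pt "-30 0 -10 -0.15 1" --pt "-48 -8 -5 -0.33 1" --pt "-48 -20 15 -0.51 1" --pt "-48 -31 38 -0.69 1" --pt "-48 -31 38 -0.87 1" --pt "-48 -31 38 -1.05 1" --pt "-48 -31 38 -1.23 1"

```text
time: 15.02
tool_pos: [0.5757, 0.0693, 0.0658]
tool_rot: [0.704, 0.063, 0.704, -0.063]
contact_force: [0.0, -1.1, 0.1]
gripper_width: 0.002
```

```bash
python3 - <<'E'
from h import *
bar('top'); bar('side'); rows(9,30,.0175,4);rows(50,36,.0175,4)
E
```

```text
top bar c [ 68.3 -88.9] size [ 21.5 143.2] right [  84.3 -158.7] left [ 52.2 -19.2] phi 13.0 284
side bar c [ 59.2 -49.7] size [ 20.4 233. ] right [  85.5 -163.2] left [32.8 63.7] phi 13.1 404
shift [48.2 -2.7  0.4] turn rad -0.196 | tool plate [ 9.  32.7] [0.5757 0.0693 0.0657] zang -7.2 F [-0.   0.3  0.2] t 15.12 q6 -1.4 w -0.0017292057260360884
shift [48.2  8.4 40.3] turn rad -0.196 | tool plate [ 9.  32.7] [0.5757 0.0693 0.0657] zang -7.2 F [-0.   0.3  0.2] t 15.12 q6 -1.4 w -0.0017292057260360884
```

play_rows --pt "20 -2 0 -0.1 1" --pt "40 -2 0 -0.19 1" --pt "48 -2 0 -0.19 1" --pt "48 0 8 -0.19 1" --pt "48 2 16 -0.19 1" --pt "48 4 24 -0.19 1" --pt "48 6 32 -0.19 1" --pt "48 7 37 -0.19 1"

```text
time: 16.12
tool_pos: [0.6145, 0.0691, 0.0183]
tool_rot: [0.707, -0.002, 0.707, 0.002]
contact_force: [-1.8, -0.0, 2.1]
gripper_width: 0.004
```

```bash
python3 - <<'E'
from h import *
bar('top'); bar('side'); rows(69,36,.0175,0)
E
```

```text
top bar c [ 72.4 -81.8] size [ 21.  111.3] right [  74.2 -137.5] left [ 70.6 -26.2] phi 1.9 245
side bar c [ 66.2 -38. ] size [257.1  50.5] right [  58.6 -166.3] left [73.8 90.3] phi -3.4 468
shift [ 0.7 -0.  21.3] turn rad 0.064 | tool plate [47.7 34.7] [0.6145 0.0691 0.0182] zang 3.7 F [0.5 0.1 1.1] t 16.23 q6 -1.59 w 0.0013786284342473484
```

```bash
python3 - <<'E'
from h import *
f=grab('side'); cv2.imwrite('pics/side4.png',cv2.resize(f['img'][215:320,275:385,::-1],None,fx=5.5,fy=5.5,interpolation=cv2.INTER_CUBIC))
W=world(f)
for nm,p in dict(ltop=(75,73),rtop=(75,-173)).items(): print(nm,proj(f,np.r_[p2w(p),.034]))
E
```

```text
ltop [[340.75137049 226.1729403 ]]
rtop [[335.12591688 291.84402617]]
```

View pics/side4.png

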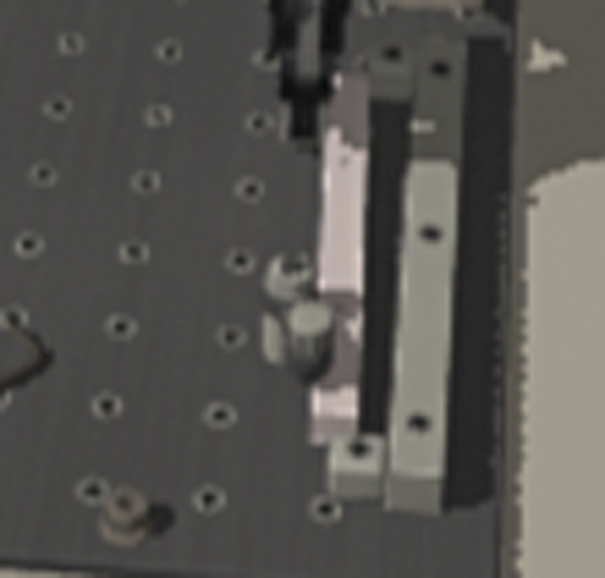

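Side crop: the bar (350,75 to 335,435) is nearly parallel to the rail, behind the post, and lies between both stops (390,70 and 358,440). Now I'll push at its centre with a flat face.

play_rows --pt "0 0 -6 0 1" --pt "0 -30 -8 0.06 1" --pt "0 -60 -8 0.06 1" --pt "0 -82 -8 0.06 1" --pt "0 -82 0 0.06 1" --pt "0 -82 4 0.06 1" --pt "0 -82 8 0.06 1" --pt "0 -82 12 0.06 1"

```text
time: 17.27
tool_pos: [0.6263, -0.0121, 0.0178]
tool_rot: [0.707, 0.019, 0.707, -0.019]
contact_force: [-1.6, 0.7, 1.2]
gripper_width: 0.002
```

```bash
python3 - <<'E'
from h import *
bar('top'); bar('side'); rows(69,-50,.0175,0)
f=grab('side'); cv2.imwrite('pics/side5.png',cv2.resize(f['img'][215:320,275:385,::-1],None,fx=5.5,fy=5.5,interpolation=cv2.INTER_CUBIC))
E
```

```text
top bar c [84.4 68.3] size [53.3 23.6] right [79.8 42.1] left [89.  94.5] phi -9.9 115
side bar c [ 86.2 -45.5] size [237.1  22.9] right [  86. -164.] left [86.4 73.1] phi -0.1 395
shift [ 0.4 -4.2  4.3] turn rad 0.005 | tool plate [ 64.7 -45.8] [ 0.6268 -0.0122  0.0179] zang 0.3 F [-0.3  0.5  0.2] t 17.38 q6 -1.66 w 0.00039449454544024983
```

View pics/side5.png

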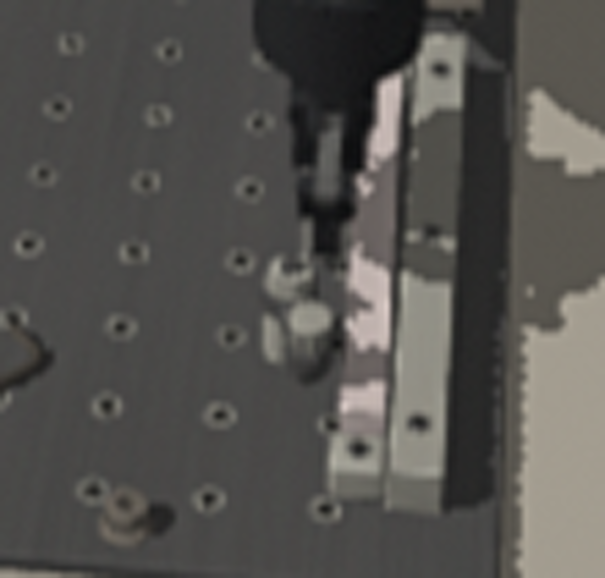

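Side crop: the bar lies between the stops and parallel to the rail, with about 4 mm still to go. I'll press on gently.

play_rows --pt "0 -2 1.5 0 1" --pt "0 -4 3 0 1" --pt "0 -4 4 0 1" --pt "0 -4 5 0 1" --pt "0 -4 5.5 0 1" --pt "0 -4 6 0 1"

```text
time: 18.18
tool_pos: [0.6311, -0.0171, 0.0177]
tool_rot: [0.706, 0.019, 0.708, -0.019]
contact_force: [-5.9, 0.3, 3.2]
gripper_width: 0.0
```

```bash
python3 - <<'E'
from h import *
rows(69,-50,.0175,0)
E
```

```text
shift [ 0.2  0.4 -0.3] turn rad 0.004 | tool plate [ 69.3 -50.4] [ 0.6311 -0.0171  0.0177] zang 0.2 F [-5.9  0.3  3.2] t 18.18 q6 -1.66 w 0.00022476290364859471
```

play_rows --pt "0 0 0.5 0 1" --pt "0 0 1 0 1" --pt "0 0 1.5 0 1" --pt "0 0 1.5 0 1"

```text
time: 18.68
tool_pos: [0.6311, -0.0171, 0.0177]
tool_rot: [0.705, 0.019, 0.709, -0.019]
contact_force: [-10.6, 0.0, 7.5]
gripper_width: 0.0
```

```bash
python3 - <<'E'
from h import *
rows(69,-50,.0175,0)
E
```

```text
shift [ 0.2  0.4 -0.3] turn rad 0.004 | tool plate [ 69.3 -50.4] [ 0.6311 -0.0171  0.0177] zang 0.2 F [-10.6   0.    7.5] t 18.68 q6 -1.66 w 0.0004773313890125549
```

The bar is seated: the tip stopped at x = 69.3 mm, which is 80 minus the half-finger width, and the force rose from 6 to 10.6 N with no movement. Retreating and going to the screw.

play_rows --pt "0 0 -10 0 1" --pt "0 0 -40 0 1" --pt "-40 -10 -50 0 1" --pt "-70 -45 -55 0 1" --pt "-70 -95 -55 0 1" --pt "-70 -95 -55 0 1"

```text
time: 19.42
tool_pos: [0.5742, -0.112, 0.0894]
tool_rot: [0.708, 0.02, 0.705, -0.021]
contact_force: [-0.1, 1.2, 0.0]
gripper_width: 0.001
```

```bash
python3 - <<'E'
from h import *
bar('top','pics/top6.png'); bar('side')
f=grab('top'); W=world(f); P=((W[...,:2]-P0)@RP())*1000
m=(W[...,2]>.056)&(W[...,2]<.075)&(abs(P[...,0]-51)<25)&(abs(P[...,1]+130)<40); k,l,st,c=cv2.connectedComponentsWithStats(m.astype(np.uint8))
for i in range(1,k): print(st[i,4],P[l==i].mean(0).round(1),np.percentile(W[l==i][:,2],[50,95]).round(4))
b=(abs(W[...,2]-.037)<.006)&(P[...,0]>60)&(P[...,0]<140)&(P[...,1]>-210)&(P[...,1]<110)
rows(17,-146,.059,0)
E
```

```text
top bar c [87.2  0.6] size [ 23.8 187.7] right [ 87.6 -93.3] left [86.7 94.4] phi 0.3 428
side bar c [ 89.4 -35.8] size [ 20.6 257.4] right [  90.7 -164.5] left [88.1 92.9] phi 0.6 462
1 [  59.4 -109.7] [0.0571 0.0571]
shift [28.7 -0.9  0.1] turn rad 0.004 | tool plate [  16.9 -145.1] [ 0.5734 -0.1086  0.0877] zang 0.2 F [-0.5  0.8 -0.3] t 19.57 q6 -1.83 w 0.0013999994980327575
```

View pics/top6.png

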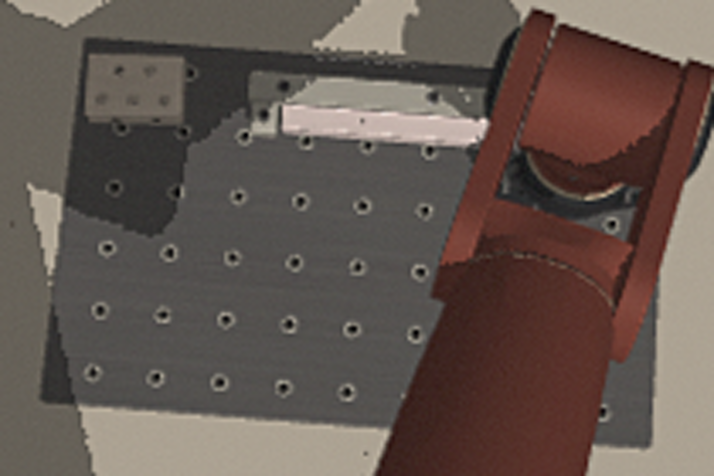

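Top view: the bar (crop 283–487, ~120) is flush against the rail, with a gap of about 6 mm to the left stop (275). Now the clamp.

```bash
python3 - <<'E'
from h import *
s=manip.state(); M=Q(s['tool_rot']); 
for al in range(-10,100,10):
    a=np.radians(al); g=np.radians(min(max(al,0),60)); 
    scr=np.array([51+39*np.sin(a),-105-39*np.cos(a)]); t=scr-21*np.array([np.cos(g),np.sin(g)])+4*np.array([np.sin(g),-np.cos(g)])
    d=M.T@(np.r_[p2w(t),.059]-s['tool_pos'])*1000; print(al,t.round(0),d.round(1),round(-g,2))
E
```

```text
-10 [  23. -147.] [28.7 -2.3  6.3] -0.0
0 [  30. -148.] [28.7 -3.  13.1] -0.0
10 [  38. -151.] [28.7 -6.  20.9] -0.17
20 [  46. -153.] [28.7 -7.6 29. ] -0.35
30 [  54. -153.] [28.7 -7.8 37.4] -0.52
40 [  63. -151.] [28.7 -6.5 45.6] -0.7
50 [  70. -149.] [28.7 -3.8 53.5] -0.87
60 [  78. -145.] [28.7  0.2 60.8] -1.05
70 [  81. -139.] [28.7  6.3 63.7] -1.05
80 [  82. -132.] [28.7 12.9 65.5] -1.05
90 [  83. -125.] [28.7 19.7 66.1] -1.05
```

play_rows --pt "15 -1 0 0 1" --pt "28 -1 0 0 1" --pt "28 -1 0 0 1"

```text
time: 19.95
tool_pos: [0.5717, -0.109, 0.0572]
tool_rot: [0.705, 0.019, 0.708, -0.018]
contact_force: [-0.5, -0.7, 0.3]
gripper_width: 0.003
```

```bash
python3 - <<'E'
from h import *
s=manip.state(); M=Q(s['tool_rot']); rows(28,-148,.059,0)
for al in range(0,100,10):
    a=np.radians(al); g=np.radians(min(max(al,0),60)); 
    scr=np.array([51+39*np.sin(a),-105-39*np.cos(a)]); t=scr-21*np.array([np.cos(g),np.sin(g)])+4*np.array([np.sin(g),-np.cos(g)])
    d=M.T@(np.r_[p2w(t),.059]-s['tool_pos'])*1000; print(al,t.round(0),d.round(1),round(-g,2))
E
```

```text
shift [-1.9 -2.5 12.7] turn rad 0.005 | tool plate [  15.2 -145.6] [ 0.5717 -0.109   0.0572] zang 0.3 F [-0.5 -0.7  0.3] t 19.95 q6 -1.83 w 0.0027481608548357017
0 [  30. -148.] [-1.9 -2.5 14.7] -0.0
10 [  38. -151.] [-1.9 -5.5 22.5] -0.17
20 [  46. -153.] [-2.  -7.1 30.7] -0.35
30 [  54. -153.] [-2.  -7.3 39. ] -0.52
40 [  63. -151.] [-2.  -6.1 47.3] -0.7
50 [  70. -149.] [-2.1 -3.4 55.2] -0.87
60 [  78. -145.] [-2.1  0.6 62.5] -1.05
70 [  81. -139.] [-2.1  6.8 65.4] -1.05
80 [  82. -132.] [-2.1 13.3 67.2] -1.05
90 [  83. -125.] [-2.1 20.1 67.8] -1.05
```

play_rows --pt "-2 -2 8 0 1" --pt "-2 -2.5 15 0 1" --pt "-2 -5.5 22 -0.17 1" --pt "-2 -7 30 -0.34 1" --pt "-2 -7 38 -0.51 1" --pt "-2 -6 46 -0.68 1" --pt "-2 -4 54 -0.85 1" --pt "-2 0 61 -1.02 1"

```text
time: 20.95
tool_pos: [0.635, -0.114, 0.0624]
tool_rot: [0.625, -0.33, 0.625, 0.33]
contact_force: [-1.1, -1.1, -0.1]
gripper_width: -0.002
```

```bash
python3 - <<'E'
from h import *
rows(81,-139,.059,60);rows(82,-132,.059,60);rows(83,-125,.059,60)
f=grab('side'); cv2.imwrite('pics/side7.png',cv2.resize(f['img'][215:320,275:385,::-1],None,fx=5.5,fy=5.5,interpolation=cv2.INTER_CUBIC))
E
```

```text
shift [3.4 2.1 7.9] turn rad -0.018 | tool plate [  78.7 -146.9] [ 0.635  -0.114   0.0624] zang 59.0 F [-1.1 -1.1 -0.1] t 20.95 q6 -2.83 w -0.0018503598132183167
shift [ 3.4  4.8 14.5] turn rad -0.018 | tool plate [  78.7 -146.9] [ 0.635  -0.114   0.0624] zang 59.0 F [-1.1 -1.1 -0.1] t 20.95 q6 -2.83 w -0.0018503598132183167
shift [ 3.4  7.6 21. ] turn rad -0.018 | tool plate [  78.7 -146.9] [ 0.635  -0.114   0.0624] zang 59.0 F [-1.1 -1.1 -0.1] t 20.95 q6 -2.83 w -0.0018503598132183167
```

View pics/side7.png

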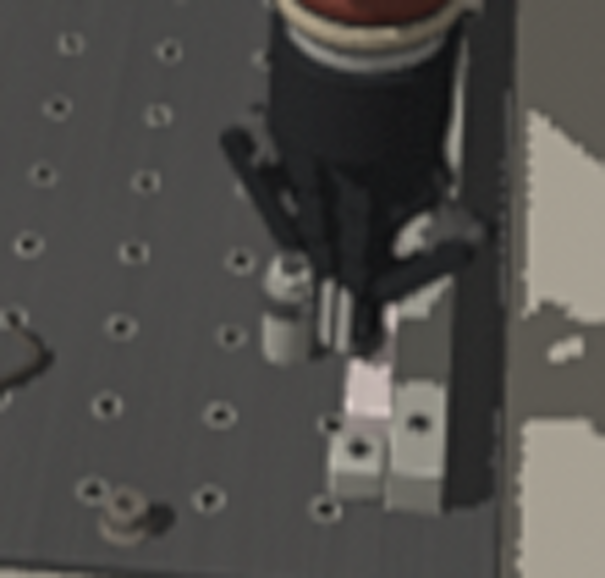

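Side crop: the arm has left its rest position, the post stands alone (290,310), and the fingers at (350,340) are pushing the screw behind them. Continuing to the stop.

play_rows --pt "2 1 4 0 1" --pt "2 2 8 0 1" --pt "2 3.5 11.5 0 1" --pt "2 5 15 0 1" --pt "2 6.5 18 0 1" --pt "2 7.5 21 0 1" --pt "2 8.5 23 0 1" --pt "2 8.5 23 0 1"

```text
time: 22.0
tool_pos: [0.64, -0.0916, 0.0599]
tool_rot: [0.625, -0.33, 0.627, 0.327]
contact_force: [-1.2, -8.1, 0.2]
gripper_width: 0.003
```

```bash
python3 - <<'E'
from h import *
rows(83,-125,.059,60)
E
```

```text
shift [ 1.  -0.9 -0.3] turn rad -0.023 | tool plate [  82.4 -124.3] [ 0.64   -0.0916  0.0599] zang 58.7 F [-1.2 -8.1  0.2] t 22.0 q6 -2.79 w 0.003164782002065001
```

At the stop (8 N). Backing off, then up and out of view.

play_rows --pt "0 0 -8 0 1" --pt "0 0 -25 0 1" --pt "-40 0 -35 0 1" --pt "-95 0 -60 0 1" --pt "-140 0 -120 0 1" --pt "-150 0 -180 0.1 1" --pt "-150 0 -240 0.2 1" --pt "-150 0 -290 0.3 1"

```text
time: 23.0
tool_pos: [0.4738, -0.3298, 0.2106]
tool_rot: [0.669, -0.23, 0.668, 0.23]
contact_force: [0.3, 0.4, 0.3]
gripper_width: -0.001
```

```bash
python3 - <<'E'
from h import *
rows(83,-125,.059,60)
f=grab('top'); g=grab('side')
a=cv2.resize(f['img'][175:300,205:405,::-1],(800,500),interpolation=cv2.INTER_CUBIC)
cv2.imwrite('pics/top8.png',a)
cv2.imwrite('pics/side8.png',cv2.resize(g['img'][190:325,230:400,::-1],None,fx=4.4,fy=4.4,interpolation=cv2.INTER_CUBIC))
E
```

```text
shift [151.8  84.8 277.4] turn rad -0.327 | tool plate [ -69.8 -371.7] [ 0.4738 -0.3298  0.2106] zang 41.3 F [0.3 0.4 0.3] t 23.0 q6 -2.97 w -0.0006373026653544427
```

View pics/top8.png

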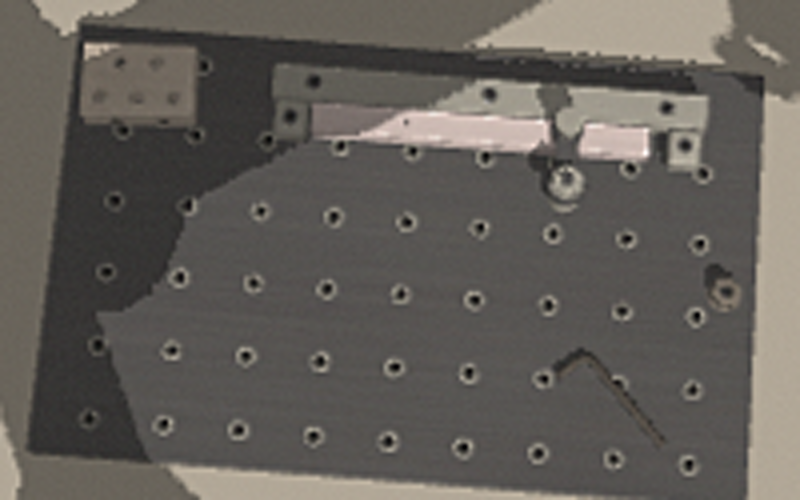

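View pics/side8.png

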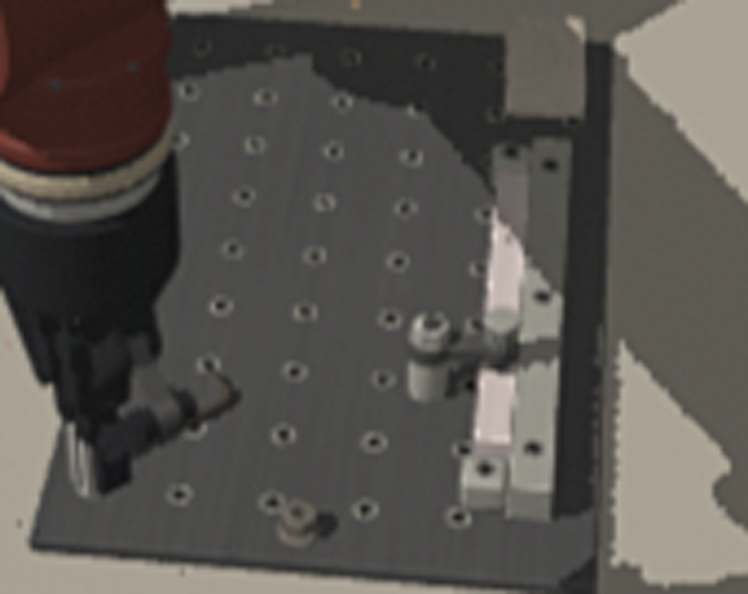

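Both views show the bar against the rail between the stops, and the arm square across it with the screw over the bar (top 565,125; side 500,335). The other loose parts are where they were. I'll do one numeric flushness check and hand in.

```bash
python3 - <<'E'
from h import *
f=grab('top'); W=world(f); P=((W[...,:2]-P0)@RP())*1000
for y in (55,20,-20,-60,-140,-155):
    s=(abs(P[...,1]-y)<6)&(W[...,2]>.024)&(W[...,2]<.045)&(P[...,0]>60)&(P[...,0]<140); b=s&(P[...,0]<97)
    print(y,'front edge',np.percentile(P[s][:,0],2).round(1),'bar z',np.median(W[b][:,2]).round(4))
s=manip.state(); print(s['time'],s['contact_force'])
print(manip.job_done())
E
```

```text
55 front edge 80.2 bar z 0.0322
20 front edge 79.7 bar z 0.0323
-20 front edge 79.8 bar z 0.0315
-60 front edge 80.2 bar z 0.0324
-140 front edge 78.7 bar z 0.032
-155 front edge 79.5 bar z 0.0323
23.15 [-0.59390828 -0.12490337  0.26713271]
the job is handed in; nothing more can be done
None
```

The bar is in the nest and the clamp arm is turned over it. I handed the job in at 23 s of the 72 s allowed, with the gripper clear of everything.

- **How it went:** I only pushed, with the fingers shut. I slid the bar's right end in behind the clamp post, swung the left end in, and pressed the bar against the rail. Then I pushed the clamp screw round to its stop. The push forces I read were at most about 13 N, pressing the bar home.
- **Bar flat and flush:** its front edge lies at plate x = 78.7–80.2 mm along its length, where 80 means flush. Its top is at 32 mm, as it should be for a bar lying flat.
- **Clamp:** at the stop I read about 8 N on the fingertip. The last pictures show the arm square across the nest with its screw over the bar.
- **Other loose things:** the hex key, flange nut and setup block look unmoved in the last pictures. I did not view the height setter or the V-block again at the end, but the gripper never went near them.
- **Not exact:** the bar lies between the stops but is not centred. In the last top view the left gap looks like only a few millimetres, and the right gap is larger. An earlier picture had suggested about 6 mm on the left. The side camera read up to about 4 mm off along the plate, so I relied on the top camera and on contact.

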